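# Lock the stop screw of the tamping stand

### The arm

A 7-joint arm with a two-finger parallel gripper is mounted at the origin on the work surface. World frame = base frame: x ahead of the robot, y to its left, z up, the work surface at z = 0. Lengths are in m, angles in rad, forces in N, time in s.
With the tool pointing down it reaches from about 0.4 to 0.75 m from the base axis. Payload 19.5 kg.
Tool frame: the origin (TCP) lies on the centre line of the jaws, within the pads' length; the fingertips stand 11 mm ahead of it and the grasp point (between the pads) lies 8 mm behind it (bot.tip_reach is the z of the fingertips in the tool frame, in m); z points along the fingers, y is the line along which they close (so a half turn about z gives the same grasp; the last joint's range is limited). The gripper opens to 85 mm and grips with 20 to 120 N. Pads are 22 mm wide; open, the fingers measure 114 mm over their backs; the gripper's body (76 mm by 85 mm) begins 54 mm behind the grasp point. The pads swing forward as they close: fully open they stand 13 mm farther back than shut.
Start: joints at [1.16, 0.707, -0.028, 1.485, 0.022, 0.951, -0.075], TCP at [0.207, -0.536, 0.242] pointing down, gripper open.
Joint ranges: [-2.71, 2.71], [-0.32, 2.16], [-1.57, 1.52], [0, 2.45], [-1.46, 4.6], [0, 2.02], [-2.83, 2.83]. Speed limits (rad/s): [1.89, 1.89, 2.57, 2.57, 3.01, 3.01, 3.01].

### API

Orientations are given as a unit quaternion [w, x, y, z].
In Python, from cell import bot gives the robot as it stands.
- The arm moves only by the shell command python3 steer.py FILE [FORCE], which reads ROWS from the file FILE. ROWS is a JSON object with one list for each field, all of the same length, 1 to 5, a row being the entries at one place: sx, sy, sz (the shift in units of 50 mm), drx, dry, drz (a rotation vector in rad), jaw (the finger opening in m); each row is the pose to reach, as a shift and turn from the pose commanded when the command began, along the tool's axes at that moment; what a row does not reach only later rows make up. A row lasts 1/8 s, in which the tool goes at most 0.0625 m and 0.188 rad, less where a joint would pass 70% of its speed; a pose out of reach is approached as far as the arm can. The fingers move at their own pace and stop on an object; FORCE is the grip in N (left out, the last holds). Time passes only in rows, so rows that do not move let the fingers close. It prints the time, the measured TCP pose, the force, the opening and the grip force at its end. Input that does not fit is refused with a message, and nothing moves.
- bot.sense(): the state, without advancing time (a new reading comes with each control period).
- bot.camera(name): name is "side" or "top" or "wrist"; returns a dict with "img" (480x640x3 uint8, red, green, blue), "camera_matrix" (3x3 intrinsics, pixels), "camera_from_world" (4x4, takes a point from world to camera coordinates). Camera axes: x right, y down, z forward; pixel columns grow to the right and rows downward; lengths in m; the calibration is good to about 2 mm. A picture is of the moment at which its call begins. There is no depth.
- bot.job_done(): hands the job in; it is judged then, once.
The state is a dict: "time_s": time; "q": joint angles; "qd": joint speeds; "joint_efforts": joint torques, N m; "position": TCP position; "eef_rot": TCP orientation; "wrist_force": force on the tool from outside, world axes, zero at the start; "ft_torque": the same for the moment, N m; "finger_gap": finger opening in m; "finger_force": force on a finger pad.
Only numpy, scipy, OpenCV 4.12 (cv2) and the standard library are available. Lean on these libraries where they do the work, as an engineer would, in place of code of your own. Each camera call takes 0.05 s, during which the arm holds its last target. There are 200 camera calls.

### The job

Lock the stop on the tamping stand: take the spanner out of its wooden block, slide its jaw onto the square brass setting nut so that the handle lies beside the orange brace pin and holds that nut still, and with it in place turn the blue bar jam nut clockwise (seen from above) until it is fully tight. The setting nut must keep its setting. Then take the spanner off, lay it flat in the middle of the green mat and leave it there, without disturbing the other things on the counter.

Things in the scene. Friction and masses are not known exactly. Their poses are not given: they have to be found in the camera images.
- stand: Tamping stand, fixed: grey base plate 120 x 325 x 18 mm (own x -60 to 60, own y -175 to 150 mm). Origin at counter height (z = 0) on the axis of a vertical 14 mm steel stop stud, which rises to 78 mm; own z is up. On the stud sit the setting nut and, on top of it, the jam nut. A spanner on the setting nut lies flat on the plate, its handle along own -y.
- pin_top (a point): Top centre of the orange brace pin on the stand: 10 mm in diameter, at own (-20.5, -157) mm of the stand, 50 mm above the counter. The handle of a spanner on the setting nut, along the stand's -y, lies 3.5 mm from it on its +x side; when the jam nut is turned clockwise it swings those few mm and the pin stops it. Hold the handle close behind the head, so that the fingers keep clear of the pin.
- column_top (a point): Top of the stand's steel column (28 mm thick, at own (0, 120) mm of the stand, a 50 mm block on top), 210 mm above the counter. A raised lever leans outwards from it to own (0, 208) mm, 294 mm high. An obstacle.
- nut_mid (a point): Centre of the setting nut: a square brass nut 36 x 36 mm, 14 mm high, its underside 1 mm above the stand's plate (19 to 33 mm above the counter). Axes along its sides, z up; at the start square with the stand within 0.03 rad. It turns on the stud with little friction (0.06 N m); unheld, it turns along with the jam nut.
- nut_mark (a point): Upper corner (own x and y +18 mm) of the setting nut, by its red dot: shows whether the nut has turned.
- setting_nut (a joint): Turn of the setting nut on the stand (rad), clockwise from above positive, 0 when square with the stand. It may take up the slack of spanner and pin (up to 0.2 rad), no more than 0.35 rad from its start.
- jam_bar (a point): Centre of the jam nut's blue grip bar, 54 mm above the counter: bar 70 (own x) x 18 (own y) x 24 mm (42 to 66 mm above the counter), over a round steel jam nut 34 mm in diameter, 9 mm high. The stud pokes 12 mm out of its middle. Grip it across its width at the middle; turn it in two grasps.
- jam_nut (a joint): Turn of the jam nut relative to the setting nut (rad), clockwise from above positive. Starts at 0 to 0.35, stays where it is left (friction 0.3 N m) and comes up hard at 1.8, fully tight; above 1.6 counts as tight.
- spanner: Open-ended spanner 196 mm long, 14 mm thick, 0.2 to 0.4 kg, lying flat. Origin: jaw centre, on the underside; the jaw opens to own +x, the red handle (24 mm wide) runs from own x = -34 to -165 mm; centre of mass at x = -65 mm. At the start the handle is inside the block: only the head sticks out, its underside 8 mm above the counter.
- spanner_jaw (a point): Centre of the jaw at half thickness (7 mm above the origin), axes as the spanner's. Steel head 62 mm wide (69 mm at the flared tips), from own x = -34 to +32 mm; jaw gap 42.5 mm for the 36 mm nut; the jaw's back is at own x = -20 mm, so it meets the nut when the jaw centre is 2 mm past the nut's centre.
- spanner_mid (a point): Middle of the spanner: own x = -68 mm, at half thickness.
- block: Wooden tool block, fixed, 150 x 70 x 34 mm, with a closed-topped pocket 36 mm wide and 18 mm high, its floor 8 mm above the counter, open at the own -x end only. Origin: centre of its underside. The spanner is drawn out straight along own -x, about 140 mm.
- mat: Green mat, fixed, 110 (own x) x 220 (own y) x 2 mm. Origin: centre of its underside on the counter.
- white_mug: White mug, 80 mm across, 85 mm high, handle to own +y; origin under its centre. Stands beside the stand; leave alone.
- blue_mug: Blue mug, same size, beside the tool block; leave alone.
- pitcher: Steel milk pitcher, 72 mm across, 100 mm high, origin under its centre; leave alone.
- bean_jar: Amber jar, 80 mm across, 140 mm high, origin under its centre; leave alone.
- sugar_tin: White and blue tin, 76 mm across, 120 mm high, origin under its centre; leave alone.
- tamper: Steel hand tamper, 54 mm across, 84 mm high, origin under its centre; leave alone.
- spoon: Spoon 180 mm long with a dark handle and a metal bowl, lying along its own x; leave alone.

How it is judged:
By the outcome, as a careful person would: the job done as asked, in the order asked, and still so for the second after the job is handed in, with the robot touching nothing.
It also fails if it takes over 72 s, if anything falls off the work surface, if the arm or the gripper's body presses on something with over 40 N, if the wrist force passes 120 N, or if a joint passes its speed limit or range.

## Working session

There is one attempt and no reset: what is moved stays moved. The work goes in short steps, Python scripts to look and compute and a shell command to move; the robot and the scene stay as the last step left them, time stands still between calls to the robot, and variables do not carry over. Pictures are saved under pics/ and viewed, at most 10 in all, crops included, and the job is handed in when it is done.

```bash
ls; mkdir -p pics; python3 - <<'E'
from cell import bot
import cv2,numpy as np
s=bot.sense();print({k:np.round(v,3).tolist() for k,v in s.items()},bot.tip_reach)
for n in("top","side"):
    c=bot.camera(n);cv2.imwrite(f"pics/{n}0.png",c["img"][:,:,::-1]);print(n,np.round(c["camera_matrix"],1).tolist(),np.round(c["camera_from_world"],3).tolist())
E
```

```text
cell.py
pics
steer.py
{'time_s': 0.0, 'q': [1.16, 0.707, -0.028, 1.485, 0.022, 0.951, -0.075], 'qd': [-0.0, 0.001, -0.0, 0.0, -0.001, -0.001, -0.001], 'joint_efforts': [-0.0, -88.324, 1.235, -23.617, 0.017, 0.007, -0.0], 'position': [0.207, -0.536, 0.242], 'eef_rot': [-0.001, 0.983, 0.183, -0.0], 'wrist_force': [-0.716, 1.015, -0.825], 'ft_torque': [-0.015, 0.02, 0.009], 'finger_force': 0.0, 'finger_gap': 0.086} 0.011
top [[509.3, 0.0, 306.0], [0.0, 509.3, 247.9], [0.0, 0.0, 1.0]] [[-0.002, -1.0, -0.014, 0.012], [-0.994, 0.003, -0.112, 0.548], [0.112, 0.014, -0.994, 1.336], [0.0, 0.0, 0.0, 1.0]]
side [[536.2, 0.0, 321.1], [0.0, 536.2, 239.2], [0.0, 0.0, 1.0]] [[0.744, -0.668, -0.005, -0.414], [-0.523, -0.579, -0.626, 0.382], [0.415, 0.469, -0.78, 1.527], [0.0, 0.0, 0.0, 1.0]]
```

View pics/top0.png

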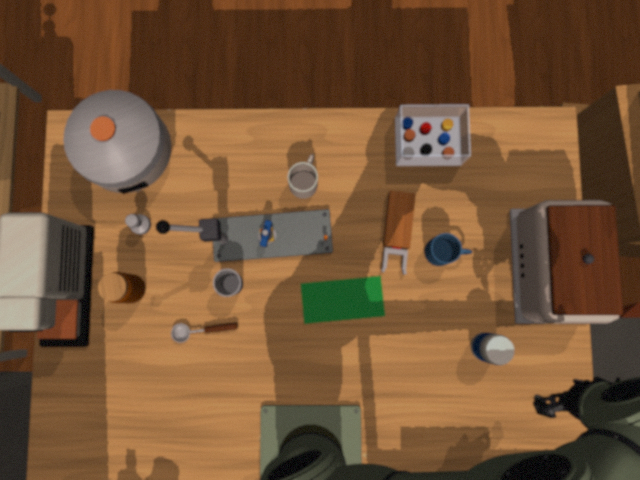

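View pics/side0.png

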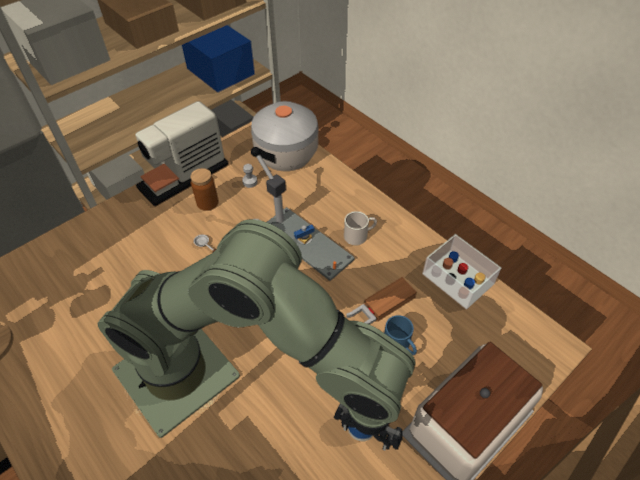

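The top view shows the stand at px (210–333, 208–260), with the column at the left and the pin near (325,237). The block is at (399,220) with the spanner head near (396,262), and the mat centre is near (343,300). I'll zoom in for pixel accuracy.

```bash
cat > h.py <<'E'
from cell import bot
import cv2,numpy as np
from scipy.spatial.transform import Rotation as R
def ray(c,u,v,z):
    T=c["camera_from_world"];K=c["camera_matrix"];d=T[:3,:3].T@np.linalg.solve(K,[u,v,1]);o=-T[:3,:3].T@T[:3,3]
    return o+d*(z-o[2])/d[2]
def proj(c,p):
    T=c["camera_from_world"];x=c["camera_matrix"]@(T[:3,:3]@np.array(p,float)+T[:3,3]);return x[:2]/x[2]
def crop(img,x0,y0,w,h,k,name,pts=()):
    im=cv2.resize(img[y0:y0+h,x0:x0+w,::-1],None,fx=k,fy=k,interpolation=cv2.INTER_CUBIC)
    for u,v in pts: cv2.circle(im,(int((u-x0+.5)*k),int((v-y0+.5)*k)),3,(255,0,255),1)
    cv2.imwrite(name,im)
def pose():
    s=bot.sense();q=s["eef_rot"];return np.array(s["position"]),R.from_quat([q[1],q[2],q[3],q[0]])
def delta(p,yaw):
    """shift and turn (tool axes) to TCP p with tool pointing down, tool y axis along world angle yaw (nearest half turn)"""
    P,r=pose();best=None
    for a in(yaw,yaw+np.pi):
        y=np.array([np.cos(a),np.sin(a),0]);z=np.array([0,0,-1.]);x=np.cross(y,z)
        rv=(r.inv()*R.from_matrix(np.c_[x,y,z])).as_rotvec()
        if best is None or np.linalg.norm(rv)<np.linalg.norm(best):best=rv
    print("pos",P.round(4),"shift",r.inv().apply(np.array(p)-P).round(4),"rot",best.round(3))
E
python3 - <<'E'
from h import *
c=bot.camera("top");crop(c["img"],200,180,200,150,4,"pics/a.png");crop(c["img"],295,180,120,150,4,"pics/b.png")
E
```

```text
(no output)
```

View pics/a.png

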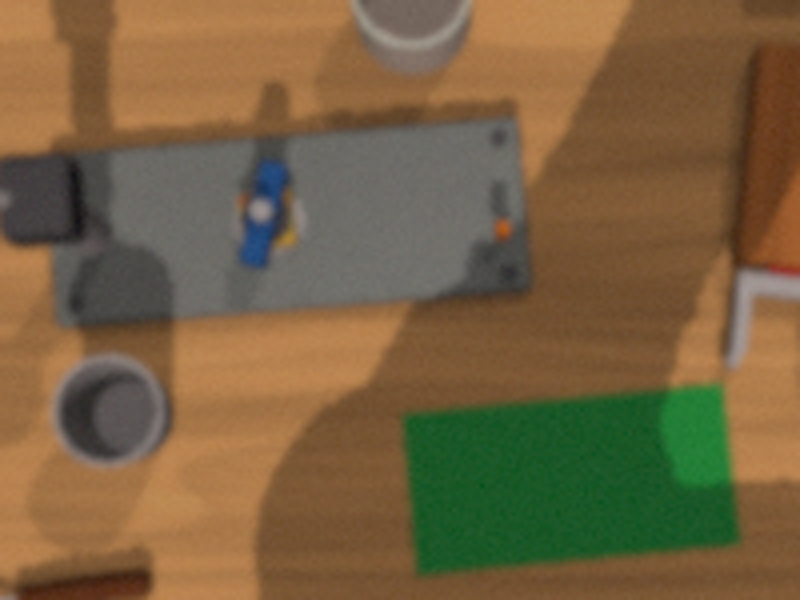

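View pics/b.png

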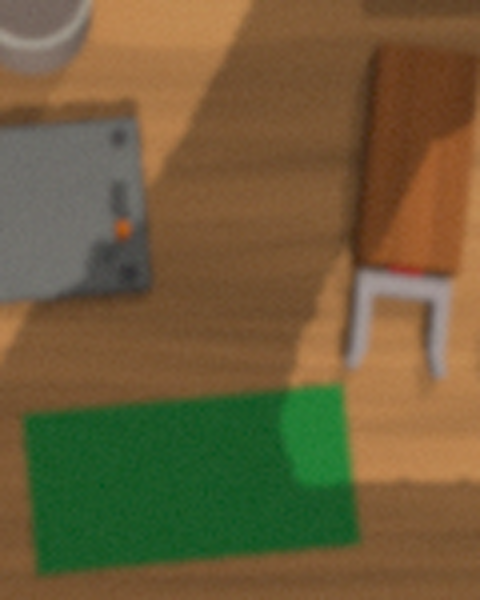

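```bash
python3 - <<'E'
from h import *
c=bot.camera("top")
A=lambda x,y,z:ray(c,200+(x+.5)/4-.5,180+(y+.5)/4-.5,z)
B=lambda x,y,z:ray(c,295+(x+.5)/4-.5,180+(y+.5)/4-.5,z)
for n,p in dict(stud=A(262,209,.078),pin=A(503,230,.05),c1=A(515,117,.018),c2=A(530,290,.018),c3=A(62,325,.018),bar1=A(275,165,.066),bar2=A(254,266,.066),
 m1=A(405,415,.002),m2=A(722,386,.002),m3=A(740,543,.002),m4=A(418,575,.002),
 tl=B(352,370,.022),tr=B(438,378,.022),hbL=B(362,270,.022),hbR=B(450,277,.022),jbL=B(374,295,.022),jbR=B(433,299,.022),
 blfL=B(357,268,.034),blfR=B(455,275,.034),blrL=B(378,45,.034),blrR=B(475,52,.034),mug=ray(c,444,249,.085)).items(): print(n,p.round(4)[:2])
s=A(262,209,.078)[:2];p=A(503,230,.05)[:2]
d=p-s;print("dist",np.hypot(*d), "yaw",np.arctan2(d[1],d[0])-np.arctan2(-157,-20.5))
E
```

```text
stud [0.5847 0.1161]
pin [ 0.5742 -0.0413]
c1 [ 0.6563 -0.0507]
c2 [ 0.5375 -0.0601]
c3 [0.5146 0.2567]
bar1 [0.6157 0.1089]
bar2 [0.5488 0.1222]
m1 [0.454  0.0249]
m2 [ 0.4732 -0.1906]
m3 [ 0.3674 -0.2008]
m4 [0.3463 0.0162]
tl [ 0.4827 -0.1949]
tr [ 0.4772 -0.2522]
hbL [ 0.5502 -0.2028]
hbR [ 0.5453 -0.2619]
jbL [ 0.5332 -0.2106]
jbR [ 0.5304 -0.2501]
blfL [ 0.5502 -0.1978]
blfR [ 0.5453 -0.263 ]
blrL [ 0.702  -0.2148]
blrR [ 0.6968 -0.2801]
mug [ 0.5377 -0.3446]
dist 0.15770827390818073 yaw 0.06279856157569053
```

```bash
sed -i 's/for a in(yaw,yaw+np.pi):/for a in(yaw,):/' h.py; python3 -c "
from h import *
delta([.50,-.228,.22],1.46)"
```

```text
pos [ 0.2072 -0.5362  0.242 ] shift [ 0.3842 -0.1819  0.0221] rot [-0.000e+00 -1.000e-03 -2.662e+00]
```
Moving shift .425 → 7 rows; rotation 14 rows. First command: 5 rows: dx progress in original frame. I'll do 5 rows, rotating -0.18 each and translating 0.06 each along the direction (.904,-.428).

Careful with the scale: shifts go in units of 50 mm. That gives: 0.25 m is 5, 0.2 m is 4.

```bash
echo '{"sx": [1, 2, 3, 4, 5], "sy": [-0.48, -0.94, -1.42, -1.9, -2.36], "sz": [0, 0, 0, 0, 0], "drx": [0, 0, 0, 0, 0], "dry": [0, 0, 0, 0, 0], "drz": [-0.18, -0.36, -0.54, -0.72, -0.9], "jaw": [0.085, 0.085, 0.085, 0.085, 0.085]}' > mv.in && python3 steer.py mv.in 60; python3 -c "
from h import *
print(bot.sense()['q'])
delta([.50,-.228,.22],1.46)"
```

```text
time_s: 0.82
position: [0.399, -0.3347, 0.2424]
eef_rot: [0.0, 0.804, 0.595, 0.0]
wrist_force: [0.1, -0.9, 0.5]
finger_gap: 0.0846
finger_force: 0.0
[ 0.78033836  0.63212977 -0.25960871  1.67736011  0.20182096  0.85836378
  0.1401431 ]
pos [ 0.399  -0.3347  0.2424] shift [0.1316 0.0655 0.0224] rot [ 0.     0.    -1.756]
```

```bash
echo '{"sx": [0.6, 1.2, 1.8, 2.4, 2.64], "sy": [0.3, 0.6, 0.9, 1.2, 1.3], "sz": [0.1, 0.2, 0.3, 0.4, 0.44], "drx": [0, 0, 0, 0, 0], "dry": [0, 0, 0, 0, 0], "drz": [-0.18, -0.36, -0.54, -0.72, -0.9], "jaw": [0.085, 0.085, 0.085, 0.085, 0.085]}' > mv.in && python3 steer.py mv.in && echo '{"sx": [0, 0, 0, 0, 0], "sy": [0, 0, 0, 0, 0], "sz": [0, 0, 0, 0, 0], "drx": [0, 0, 0, 0, 0], "dry": [0, 0, 0, 0, 0], "drz": [-0.18, -0.36, -0.54, -0.72, -0.856], "jaw": [0.085, 0.085, 0.085, 0.085, 0.085]}' > mv.in && python3 steer.py mv.in; python3 -c "
from h import *
print(bot.sense()['q'])
delta([.50,-.228,.22],1.46)
c=bot.camera('wrist');cv2.imwrite('pics/w1.png',c['img'][:,:,::-1]);np.savez('w1.npz',**c)
c=bot.camera('top');print(c['img'].shape)
"
```

```text
time_s: 1.45
position: [0.5003, -0.2277, 0.2199]
eef_rot: [-0.0, 0.464, 0.886, 0.0]
wrist_force: [-1.5, 0.0, 0.1]
finger_gap: 0.085
finger_force: 0.0
time_s: 2.08
position: [0.4992, -0.2296, 0.2202]
eef_rot: [-0.0, 0.056, 0.998, 0.0]
wrist_force: [-0.4, 0.4, 0.2]
finger_gap: 0.085
finger_force: 0.0
[ 0.74355917  0.77667598 -0.73844241  1.59913398  0.59398741  1.0025292
  1.27796459]
pos [ 0.4992 -0.2296  0.2202] shift [-0.0006  0.0016  0.0002] rot [ 0.    -0.    -0.001]
(480, 640, 3)
```

View pics/w1.png

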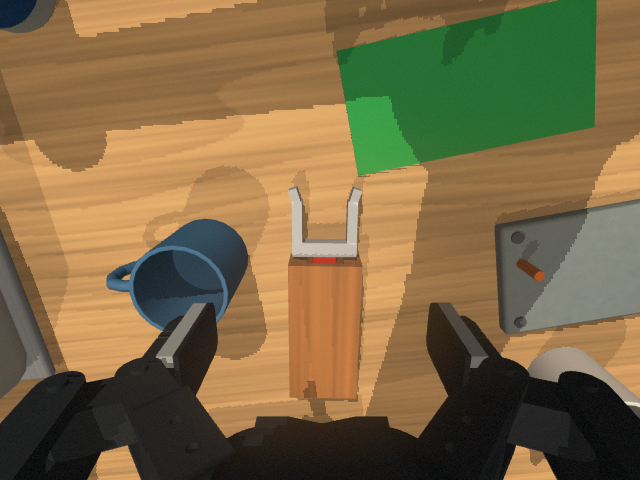

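Wrist view: the spanner head spans px (292–360, 187–257), the block front edge is near row 262, the mat corners are at (338,51), (360,176) and (595,127), and the pin top is at (540,275).

```bash
python3 - <<'E'
from h import *
c=dict(np.load('w1.npz'))
for n,(u,v,z) in dict(tipL=(292,188,.022),tipR=(359,189,.022),hbL=(293,255,.022),hbR=(356,256,.022),jbL=(303,240,.022),jbR=(347,240,.022),bfL=(289,263,.034),bfR=(362,264,.034),brL=(289,398,.034),brR=(357,400,.034),m1=(338,51,.002),m2=(360,176,.002),m3=(595,127,.002),pin=(540,275,.05),c1=(503,334,.018),c2=(496,225,.018)).items(): print(n,ray(c,u,v,z)[:2].round(4))
E
```

```text
tipL [ 0.4765 -0.2544]
tipR [ 0.4843 -0.1939]
hbL [ 0.541  -0.2623]
hbR [ 0.5488 -0.202 ]
jbL [ 0.527  -0.2508]
jbR [ 0.5317 -0.2092]
bfL [ 0.5442 -0.2656]
bfR [ 0.5528 -0.1978]
brL [ 0.6963 -0.2869]
brR [ 0.707  -0.2154]
m1 [ 0.3658 -0.2005]
m2 [ 0.4756 -0.1902]
m3 [0.4551 0.0283]
pin [ 0.5749 -0.041 ]
c1 [ 0.6545 -0.056 ]
c2 [ 0.534  -0.0669]
```

```bash
python3 -c "
from h import *
c=dict(np.load('w1.npz'))
print('mug edge',ray(c,228,288,.085).round(3),ray(c,132,288,.085).round(3))
delta([.529,-.230,.012],1.445)"
```

```text
mug edge [ 0.541 -0.31   0.085] [ 0.532 -0.387  0.085]
pos [ 0.4991 -0.2296  0.2201] shift [-0.0298  0.0029  0.208 ] rot [ 0.    -0.     0.011]
```

Converted, 0.208 m is 4.16, 0.19 m is 3.8.

```bash
echo '{"sx": [-0.6, -0.6, -0.6, -0.6, -0.6], "sy": [0.06, 0.06, 0.06, 0.06, 0.06], "sz": [1, 2, 3, 3.8, 4.16], "drx": [0, 0, 0, 0, 0], "dry": [0, 0, 0, 0, 0], "drz": [0.011, 0.011, 0.011, 0.011, 0.011], "jaw": [0.076, 0.076, 0.076, 0.076, 0.076]}' > mv.in && python3 steer.py mv.in && echo '{"sx": [0, 0, 0, 0], "sy": [0, 0, 0, 0], "sz": [0, 0, 0, 0], "drx": [0, 0, 0, 0], "dry": [0, 0, 0, 0], "drz": [0, 0, 0, 0], "jaw": [0.076, 0.055, 0.05, 0.05]}' > mv.in && python3 steer.py mv.in 60; python3 -c "
from h import *
delta([.529,-.230,.012],1.445)"
```

```text
time_s: 2.8
position: [0.5288, -0.2297, 0.0106]
eef_rot: [-0.001, 0.065, 0.998, 0.0]
wrist_force: [0.5, 0.0, 0.3]
finger_gap: 0.0762
finger_force: 0.0
time_s: 3.3
position: [0.5302, -0.2302, 0.0141]
eef_rot: [0.001, 0.064, 0.998, -0.0]
wrist_force: [-1.0, 1.1, 5.5]
finger_gap: 0.0602
finger_force: 65.3
pos [ 0.5302 -0.2302  0.0141] shift [0.0012 0.0001 0.0021] rot [-0.     0.002 -0.003]
```

Converted, 0.035 m is 0.7, 0.024 m is 0.48.

```bash
echo '{"sx": [0.2, 0.48, 0.7, 0.7], "sy": [0, 0, 0, 0], "sz": [0, 0, 0, 0], "drx": [0, 0, 0, 0], "dry": [0, 0, 0, 0], "drz": [0, 0, 0, 0], "jaw": [0.05, 0.05, 0.05, 0.05]}' > mv.in && python3 steer.py mv.in; python3 -c "
from h import *
delta([.529,-.230,.012],1.445)
c=bot.camera('wrist');cv2.imwrite('pics/w2.png',c['img'][:,:,::-1])"
```

```text
time_s: 3.8
position: [0.4937, -0.2257, 0.0131]
eef_rot: [-0.0, 0.064, 0.998, -0.0]
wrist_force: [-6.1, 1.5, 8.2]
finger_gap: 0.0604
finger_force: 65.4
pos [ 0.4937 -0.2257  0.0131] shift [-0.0355  0.0002  0.0011] rot [-0.001 -0.001 -0.002]
```

View pics/w2.png

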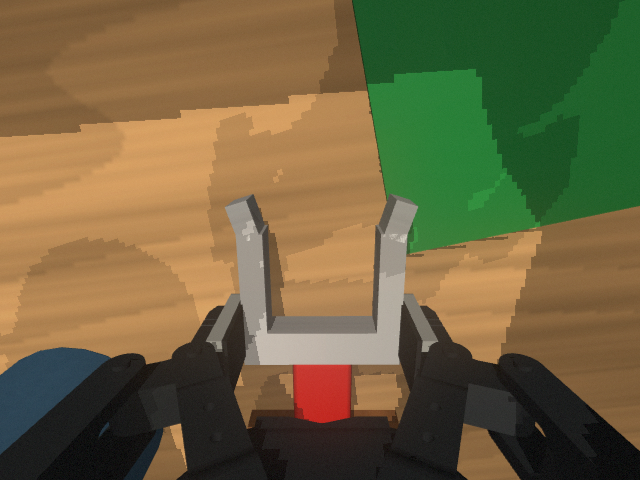

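The head is out about 35 mm and the red handle is exposed at (323,390). Next I'll open, step back behind the head and grip the handle.

Converted, -0.005 m is -0.1, -0.031 m is -0.62.

```bash
echo '{"sx": [0, 0, -0.3, -0.62, -0.62], "sy": [0, 0, 0, 0, 0], "sz": [0, 0, -0.06, -0.1, -0.1], "drx": [0, 0, 0, 0, 0], "dry": [0, 0, 0, 0, 0], "drz": [0, 0, 0, 0, 0], "jaw": [0.076, 0.076, 0.076, 0.076, 0.06]}' > mv.in && python3 steer.py mv.in && echo '{"sx": [0, 0, 0, 0], "sy": [0, 0, 0, 0], "sz": [0, 0, 0, 0], "drx": [0, 0, 0, 0], "dry": [0, 0, 0, 0], "drz": [0, 0, 0, 0], "jaw": [0.03, 0.015, 0.015, 0.015]}' > mv.in && python3 steer.py mv.in 60; python3 -c "
from h import *
delta([.529,-.230,.012],1.445)"
```

```text
time_s: 4.47
position: [0.5259, -0.2293, 0.0173]
eef_rot: [0.0, 0.064, 0.998, 0.0]
wrist_force: [-0.1, -0.2, -0.6]
finger_gap: 0.0607
finger_force: 0.0
time_s: 4.97
position: [0.525, -0.2295, 0.0174]
eef_rot: [-0.0, 0.064, 0.998, -0.0]
wrist_force: [-3.5, 1.2, 5.3]
finger_gap: 0.0227
finger_force: 59.5
pos [ 0.525  -0.2295  0.0174] shift [-0.0041  0.      0.0054] rot [-0.    -0.001 -0.002]
```

```bash
echo '{"sx": [0.6, 1.2, 1.8, 2.3, 2.3], "sy": [0, 0, 0, 0, 0], "sz": [0, 0, 0, 0, 0], "drx": [0, 0, 0, 0, 0], "dry": [0, 0, 0, 0, 0], "drz": [0, 0, 0, 0, 0], "jaw": [0.015, 0.015, 0.015, 0.015, 0.015]}' > mv.in && python3 steer.py mv.in && echo '{"sx": [0, 0, 0, 0], "sy": [0, 0, 0, 0], "sz": [-0.6, -1.6, -2.6, -2.6], "drx": [0, 0, 0, 0], "dry": [0, 0, 0, 0], "drz": [0, 0, 0, 0], "jaw": [0.015, 0.015, 0.015, 0.015]}' > mv.in && python3 steer.py mv.in; python3 -c "
from h import *
delta([.529,-.230,.012],.073)
print(bot.sense()['q'])
c=bot.camera('wrist');cv2.imwrite('pics/w3.png',c['img'][:,:,::-1]);np.savez('w3.npz',**c)"
```

```text
time_s: 5.6
position: [0.41, -0.2146, 0.0174]
eef_rot: [-0.001, 0.064, 0.998, -0.0]
wrist_force: [1.2, 0.1, -4.0]
finger_gap: 0.0226
finger_force: 59.1
time_s: 6.1
position: [0.4125, -0.2153, 0.1498]
eef_rot: [0.002, 0.064, 0.998, -0.0]
wrist_force: [0.6, -0.6, -3.8]
finger_gap: 0.0225
finger_force: 60.1
pos [ 0.4125 -0.2153  0.1498] shift [-0.1168  0.0005  0.1383] rot [0.002 0.004 1.369]
[ 0.76776314  0.76691436 -0.63763762  1.97886013  0.75845143  0.64407835
  1.07331856]
```

View pics/w3.png

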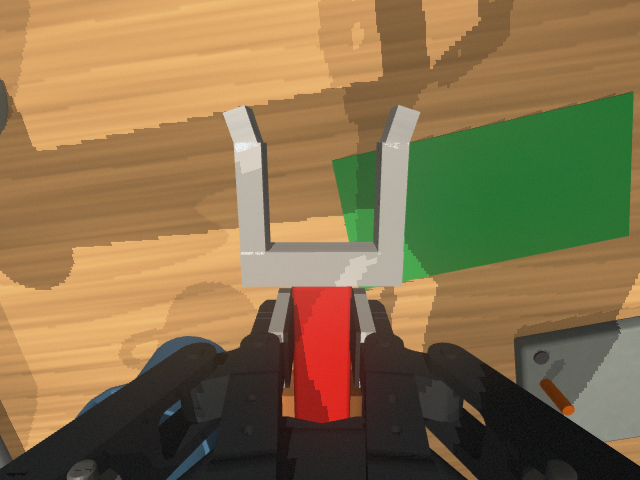

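Spanner held straight: head back edge at (242–401, 285), tips (223,112) and (419,112), jaw back edge near row 251. Now I'll work out the jaw in tool coordinates.

```bash
python3 - <<'E'
from h import *
c=dict(np.load('w3.npz'));P,r=pose()
for u,v in[(242,286),(402,284),(223,112),(419,112),(268,252),(378,251),(294,287),(353,287)]:
    print(u,v,r.inv().apply(ray(c,u,v,P[2]+.0046)-P).round(4))
E
```

```text
242 286 [ 0.0152 -0.0312 -0.0046]
402 284 [ 0.016   0.0307 -0.0046]
223 112 [ 0.0789 -0.0333 -0.0047]
419 112 [ 0.0789  0.0322 -0.0048]
268 252 [ 0.0292 -0.0205 -0.0047]
378 251 [ 0.0295  0.0208 -0.0047]
294 287 [ 0.0147 -0.0111 -0.0046]
353 287 [ 0.0147  0.0118 -0.0046]
```

```bash
python3 - <<'E'
from h import *
o=np.array([.5845,.117]);Rm=R.from_rotvec([0,0,.072]).as_matrix()[:2,:2]
print(o+Rm@[.001,-.13]); delta([*(o+Rm@[.001,-.13]),.15],.072)
E
```

```text
[ 0.59484932 -0.01259125]
pos [ 0.4118 -0.2153  0.148 ] shift [-0.1555  0.2245 -0.0017] rot [1.00e-03 2.00e-03 1.37e+00]
```

Converted, 0.2 m is 4, 0.158 m is 3.16.

```bash
echo '{"sx": [-0.4, -1, -1.6, -2.2, -2.8], "sy": [0.6, 1.44, 2.3, 3.16, 4], "sz": [-0.04, -0.04, -0.04, -0.04, -0.04], "drx": [0, 0, 0, 0, 0], "dry": [0, 0, 0, 0, 0], "drz": [0.15, 0.33, 0.5, 0.68, 0.85], "jaw": [0.015, 0.015, 0.015, 0.015, 0.015]}' > mv.in && python3 steer.py mv.in; python3 -c "
from h import *
delta([.5948,-.0126,.15],.072)"
```

```text
time_s: 6.78
position: [0.5764, -0.0328, 0.1476]
eef_rot: [-0.001, 0.472, 0.882, -0.001]
wrist_force: [0.9, -0.3, -3.2]
finger_gap: 0.0223
finger_force: 60.1
pos [ 0.5764 -0.0328  0.1476] shift [ 0.0066  0.0265 -0.0024] rot [-0.002 -0.     0.516]
```

```bash
echo '{"sx": [0.06, 0.132, 0.132, 0.132, 0.132], "sy": [0.3, 0.53, 0.53, 0.53, 0.53], "sz": [-0.04, -0.04, -0.04, -0.04, -0.04], "drx": [0, 0, 0, 0, 0], "dry": [0, 0, 0, 0, 0], "drz": [0.17, 0.34, 0.516, 0.516, 0.516], "jaw": [0.015, 0.015, 0.015, 0.015, 0.015]}' > mv.in && python3 steer.py mv.in; python3 -c "
from h import *
delta([.5948,-.0126,.15],.072);print(bot.sense()['q'])
c=bot.camera('wrist');cv2.imwrite('pics/w4.png',c['img'][:,:,::-1]);np.savez('w4.npz',**c)"
```

```text
time_s: 7.4
position: [0.5938, -0.0141, 0.1505]
eef_rot: [-0.0, 0.678, 0.735, -0.001]
wrist_force: [-0.2, -0.1, -2.3]
finger_gap: 0.0224
finger_force: 60.2
pos [ 0.5938 -0.0141  0.1505] shift [0.0014 0.0011 0.0005] rot [-0.001  0.     0.009]
[ 0.09206678  0.85655622 -0.25112103  1.51633761  0.2643641   0.80338831
 -0.17931522]
```

View pics/w4.png

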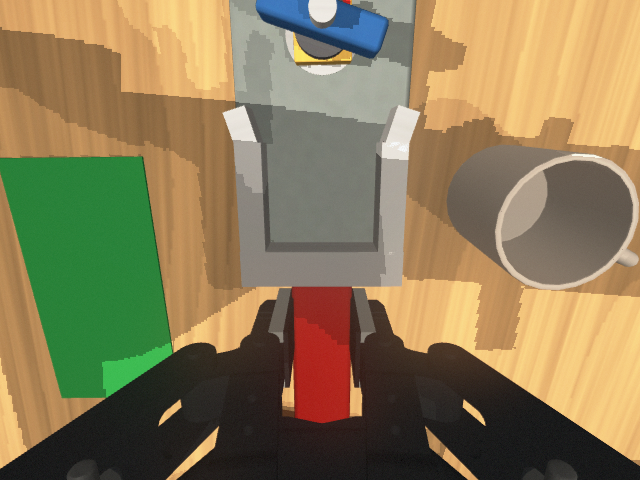

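Stud top at (322,9), the brass front edge of the setting nut near (295–351, 62), and the plate's side edges at (231,8) on the left and (415,8) on the right.

```bash
python3 - <<'E'
from h import *
c=dict(np.load('w4.npz'));P,r=pose()
f=lambda u,v,z:print((u,v),ray(c,u,v,z)[:2].round(4),r.inv().apply(ray(c,u,v,z)-P).round(4)[:2])
f(322,9,.078);f(295,63,.033);f(351,61,.033);f(231,8,.018);f(236,100,.018);f(415,8,.018);f(411,85,.018)
o=np.array([.5845,.117])
for y in(.072,):print(proj(c,[*o,.078]))
E
```

```text
(322, 9) [0.5838 0.115 ] [0.1296 0.0004]
(295, 63) [0.5685 0.096 ] [ 0.1119 -0.0163]
(351, 61) [0.6032 0.1   ] [0.113  0.0186]
(231, 8) [0.5249 0.1266] [ 0.1459 -0.0573]
(236, 100) [0.5286 0.072 ] [ 0.0911 -0.058 ]
(415, 8) [0.6414 0.136 ] [0.1459 0.0596]
(411, 85) [0.6458 0.0909] [0.1006 0.0604]
[323.73954468   4.58604414]
```

```bash
cat >> h.py <<'E'
O=np.array([.5842,.1155]);RM=R.from_rotvec([0,0,.072]).as_matrix()[:2,:2]
def W(x,y,z): return [*(O+RM@[x,y]),z]
E
python3 -c "
from h import *
delta(W(.0005,-.117,.032),.072)"
```

```text
pos [ 0.5938 -0.0142  0.1507] shift [0.013  0.0004 0.1187] rot [-0.001  0.     0.008]
```

```bash
echo '{"sx": [0.26, 0.26, 0.26, 0.26], "sy": [0.01, 0.01, 0.01, 0.01], "sz": [0.6, 1.2, 1.7, 1.7], "drx": [0, 0, 0, 0], "dry": [0, 0, 0, 0], "drz": [0.008, 0.008, 0.008, 0.008], "jaw": [0.015, 0.015, 0.015, 0.015]}' > mv.in && python3 steer.py mv.in; python3 -c "
from h import *
delta(W(.0005,-.117,.032),.072)
print(np.linalg.inv(RM)@(pose()[0][:2]-O))
c=bot.camera('wrist');crop(c['img'],0,0,640,480,1,'pics/w5.png',[proj(c,W(-.0205,-.157,.05)[:3])]);np.savez('w5.npz',**c)"
```

```text
time_s: 7.95
position: [0.5927, -0.0012, 0.0649]
eef_rot: [-0.001, 0.682, 0.732, -0.001]
wrist_force: [-0.7, 0.0, -2.9]
finger_gap: 0.0224
finger_force: 60.2
pos [ 0.5927 -0.0012  0.0649] shift [-0.0001  0.0005  0.0329] rot [-0.003 -0.    -0.001]
[ 5.12746034e-05 -1.16957968e-01]
```

View pics/w5.png

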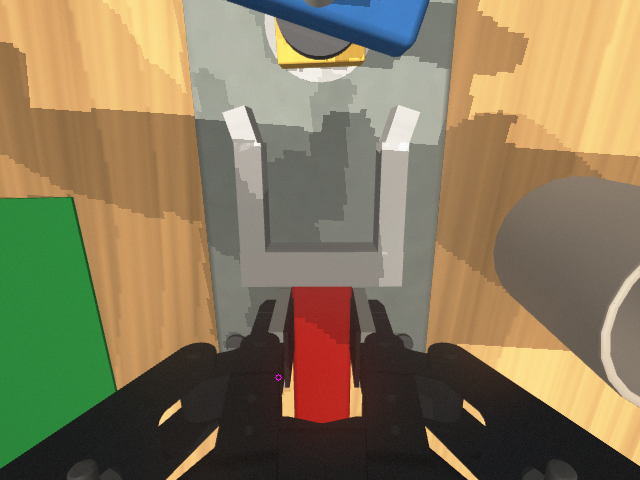

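The jaw is lined up: nut front edge midpoint is at (321,66) against a jaw mid of 322. I'll go down and look at the nut's lateral offset in numbers.

Converted, 0.033 m is 0.66, 0.034 m is 0.68.

```bash
echo '{"sx": [0, 0, 0, 0], "sy": [0, 0, 0, 0], "sz": [0.36, 0.66, 0.68, 0.68], "drx": [0, 0, 0, 0], "dry": [0, 0, 0, 0], "drz": [0, 0, 0, 0], "jaw": [0.015, 0.015, 0.015, 0.015]}' > mv.in && python3 steer.py mv.in; python3 -c "
from h import *
c=dict(np.load('w5.npz'));P,r=pose()
for p in[(278,67),(364,64)]: print(r.inv().apply(ray(c,*p,.033)-P).round(4)[:2])
print(np.linalg.inv(RM)@(pose()[0][:2]-O))
delta(W(0,-.049,.0295),.072)"
```

```text
time_s: 8.5
position: [0.5935, -0.0009, 0.0324]
eef_rot: [-0.0, 0.682, 0.731, -0.0]
wrist_force: [0.3, -1.0, -3.7]
finger_gap: 0.0221
finger_force: 60.2
[ 0.0978 -0.0186]
[0.099  0.0167]
[ 0.00086796 -0.11676655]
pos [ 0.5935 -0.0009  0.0324] shift [ 0.0678 -0.0011  0.0029] rot [-0.    -0.    -0.003]
```

```bash
echo '{"sx": [0.3, 0.6, 0.9, 1.2, 1.34], "sy": [-0.02, -0.02, -0.02, -0.02, -0.02], "sz": [0.04, 0.06, 0.07, 0.07, 0.07], "drx": [0, 0, 0, 0, 0], "dry": [0, 0, 0, 0, 0], "drz": [0, 0, 0, 0, 0], "jaw": [0.015, 0.015, 0.015, 0.015, 0.015]}' > mv.in && python3 steer.py mv.in && echo '{"sx": [0, 0], "sy": [0, 0], "sz": [0, 0], "drx": [0, 0], "dry": [0, 0], "drz": [0, 0], "jaw": [0.015, 0.015]}' > mv.in && python3 steer.py mv.in ; python3 -c "
from h import *
print(np.linalg.inv(RM)@(pose()[0][:2]-O),bot.sense()['ft_torque'])
c=bot.camera('wrist');cv2.imwrite('pics/w6.png',c['img'][:,:,::-1]);np.savez('w6.npz',**c)"
```

```text
time_s: 9.12
position: [0.588, 0.0671, 0.0293]
eef_rot: [0.0, 0.682, 0.731, 0.0]
wrist_force: [0.9, -7.9, 7.6]
finger_gap: 0.0224
finger_force: 64.4
time_s: 9.38
position: [0.588, 0.0679, 0.0293]
eef_rot: [-0.0, 0.682, 0.732, 0.001]
wrist_force: [-0.6, 1.3, 8.6]
finger_gap: 0.022
finger_force: 64.6
[ 0.00037084 -0.04777601] [ 0.7490818   0.18067229 -0.02837977]
```

View pics/w6.png

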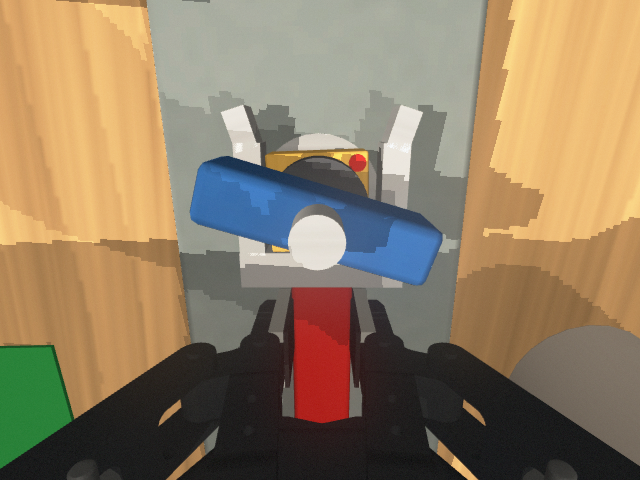

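The jaw is fully on the nut, which fills the jaw at (265–370, 150–250), and the red dot is at (357,163). I'll release, lift and measure the bar.

Converted, -0.13 m is -2.6, -0.1 m is -2.

```bash
echo '{"sx": [0, 0, 0, 0, 0], "sy": [0, 0, 0, 0, 0], "sz": [0, 0, -0.8, -2, -2.6], "drx": [0, 0, 0, 0, 0], "dry": [0, 0, 0, 0, 0], "drz": [0, 0, 0, 0, 0], "jaw": [0.045, 0.05, 0.05, 0.05, 0.06]}' > mv.in && python3 steer.py mv.in 80; echo '{"sx": [0], "sy": [0], "sz": [0], "drx": [0], "dry": [0], "drz": [0], "jaw": [0.06]}' > mv.in && python3 steer.py mv.in; cat > bar.py <<'E'
from h import *
c=bot.camera('wrist');im=cv2.cvtColor(c['img'],cv2.COLOR_RGB2HSV)
m=cv2.inRange(im,(100,120,60),(125,255,255));n,l,st,ce=cv2.connectedComponentsWithStats(m)
best=max(range(1,n),key=lambda i:st[i,4]-3*np.hypot(*(ce[i]-proj(c,W(0,0,.06)))))
pts=np.argwhere(l==best)[:,::-1]
w=np.array([ray(c,u,v,.066)[:2] for u,v in pts[::3]])
rc=cv2.minAreaRect((w*1000).astype(np.float32));print(rc)
a=np.linalg.svd(w-w.mean(0),full_matrices=0)[2][0];print("bar angle",np.arctan2(*(a*np.sign(a[0]))[::-1]),w.mean(0),best,st[best])
np.savez('wb.npz',**c)
E
python3 bar.py; python3 -c "
from h import *
c=dict(np.load('wb.npz'));crop(c['img'],0,0,640,480,1,'pics/w7.png',[proj(c,W(0,0,.078))])"
```

```text
time_s: 10.05
position: [0.5884, 0.0662, 0.1616]
eef_rot: [0.001, 0.682, 0.731, 0.001]
wrist_force: [0.6, -1.1, -0.6]
finger_gap: 0.0601
finger_force: 0.0
time_s: 10.18
position: [0.5886, 0.0661, 0.1608]
eef_rot: [0.001, 0.682, 0.731, 0.001]
wrist_force: [-0.4, -0.4, -0.2]
finger_gap: 0.0596
finger_force: 0.0
((583.6176147460938, 117.18115234375), (18.31228256225586, 67.77608489990234), 77.08624267578125)
bar angle -0.2326196025641866 [0.58231402 0.11765723] 1 [ 262  137  112   58 2721]
```

View pics/w7.png

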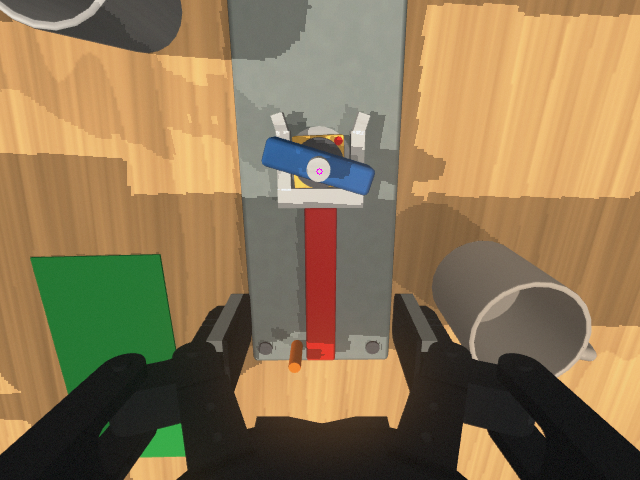

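The spanner lies along the plate with its handle beside the pin. The bar centre is at (318,170), on the predicted stud, and the bar's world angle is about -0.23. Next, hover over it and turn the tool.

```bash
python3 -c "
from h import *
delta(W(0,0,.16),1.341)"
```

```text
pos [0.588  0.066  0.1592] shift [ 0.0496 -0.0004 -0.0008] rot [ 1.000e-03  0.000e+00 -1.272e+00]
```

```bash
echo '{"sx": [0.4, 0.8, 1, 1, 1], "sy": [0, 0, 0, 0, 0], "sz": [0, 0, 0, 0, 0], "drx": [0, 0, 0, 0, 0], "dry": [0, 0, 0, 0, 0], "drz": [-0.18, -0.36, -0.54, -0.72, -0.9], "jaw": [0.05, 0.05, 0.05, 0.05, 0.05]}' > mv.in && python3 steer.py mv.in && echo '{"sx": [0, 0, 0, 0], "sy": [0, 0, 0, 0], "sz": [0, 0, 0, 0], "drx": [0, 0, 0, 0], "dry": [0, 0, 0, 0], "drz": [-0.18, -0.37, -0.37, -0.37], "jaw": [0.05, 0.05, 0.05, 0.05]}' > mv.in && python3 steer.py mv.in; python3 -c "
from h import *
delta(W(0,0,.052),1.341);print(bot.sense()['q'])"
```

```text
time_s: 10.85
position: [0.5839, 0.1159, 0.1574]
eef_rot: [-0.001, 0.293, 0.956, -0.0]
wrist_force: [-0.2, -1.2, -0.3]
finger_gap: 0.0499
finger_force: 0.0
time_s: 11.35
position: [0.5842, 0.1158, 0.1582]
eef_rot: [-0.0, 0.118, 0.993, -0.0]
wrist_force: [0.4, 0.3, -0.6]
finger_gap: 0.05
finger_force: 0.0
pos [0.5842 0.1158 0.1582] shift [-0.0002 -0.0002  0.1062] rot [-0.    -0.001 -0.006]
[ 0.02232374  0.89024728 -0.57439902  1.49751031  0.55793846  0.92207824
  0.60950885]
```

```bash
echo '{"sx": [0, 0, 0, 0], "sy": [0, 0, 0, 0], "sz": [0.8, 1.6, 2.08, 2.08], "drx": [0, 0, 0, 0], "dry": [0, 0, 0, 0], "drz": [0, 0, 0, 0], "jaw": [0.05, 0.05, 0.05, 0.05]}' > mv.in && python3 steer.py mv.in && echo '{"sx": [0, 0, 0, 0], "sy": [0, 0, 0, 0], "sz": [0, 0, 0, 0], "drx": [0, 0, 0, 0], "dry": [0, 0, 0, 0], "drz": [0, 0, 0, 0], "jaw": [0.03, 0.01, 0.01, 0.01]}' > mv.in && python3 steer.py mv.in 80; python3 -c "
from h import *
delta(W(0,0,.054),1.341);print(bot.sense()['ft_torque'])"
```

```text
time_s: 11.85
position: [0.5836, 0.1157, 0.0535]
eef_rot: [-0.001, 0.117, 0.993, -0.0]
wrist_force: [0.1, -0.1, 0.8]
finger_gap: 0.05
finger_force: 0.0
time_s: 12.35
position: [0.585, 0.1162, 0.0562]
eef_rot: [0.001, 0.116, 0.993, 0.001]
wrist_force: [-1.3, 1.4, 9.4]
finger_gap: 0.0165
finger_force: 77.9
pos [0.585  0.1162 0.0562] shift [ 0.0007 -0.0009  0.0022] rot [ 0.001  0.002 -0.003]
[ 0.26768893  0.26515948 -0.06946724]
```

```bash
echo '{"sx": [0, 0, 0, 0, 0], "sy": [0, 0, 0, 0, 0], "sz": [0, 0, 0, 0, 0], "drx": [0, 0, 0, 0, 0], "dry": [0, 0, 0, 0, 0], "drz": [0.1, 0.25, 0.4, 0.55, 0.7], "jaw": [0.01, 0.01, 0.01, 0.01, 0.01]}' > mv.in && python3 steer.py mv.in && echo '{"sx": [0, 0], "sy": [0, 0], "sz": [0, 0], "drx": [0, 0], "dry": [0, 0], "drz": [0.05, 0.05], "jaw": [0.01, 0.01]}' > mv.in && python3 steer.py mv.in; python3 -c "
from h import *
delta(W(0,0,.054),1.341);print(bot.sense()['ft_torque'])"
```

```text
time_s: 12.98
position: [0.5845, 0.1154, 0.0562]
eef_rot: [0.0, 0.452, 0.892, -0.0]
wrist_force: [-6.1, -3.8, 13.6]
finger_gap: 0.0163
finger_force: 78.7
time_s: 13.22
position: [0.5844, 0.1153, 0.0562]
eef_rot: [0.0, 0.472, 0.882, -0.0]
wrist_force: [-5.5, -3.6, 13.8]
finger_gap: 0.0163
finger_force: 78.7
pos [0.5844 0.1153 0.0562] shift [ 0.0003 -0.0001  0.0022] rot [-0.     0.001 -0.753]
[-0.82263248  1.43161982  0.1094593 ]
```

```bash
echo '{"sx": [0, 0, 0, 0, 0], "sy": [0, 0, 0, 0, 0], "sz": [0, 0, 0, 0, 0], "drx": [0, 0, 0, 0, 0], "dry": [0, 0, 0, 0, 0], "drz": [0, 0, 0, 0, 0], "jaw": [0.04, 0.04, 0.01, 0.01, 0.01]}' > mv.in && python3 steer.py mv.in 90 && echo '{"sx": [0, 0, 0, 0, 0], "sy": [0, 0, 0, 0, 0], "sz": [0, 0, 0, 0, 0], "drx": [0, 0, 0, 0, 0], "dry": [0, 0, 0, 0, 0], "drz": [0.12, 0.27, 0.42, 0.54, 0.64], "jaw": [0.01, 0.01, 0.01, 0.01, 0.01]}' > mv.in && python3 steer.py mv.in && echo '{"sx": [0, 0, 0], "sy": [0, 0, 0], "sz": [0, 0, 0], "drx": [0, 0, 0], "dry": [0, 0, 0], "drz": [0.05, 0.08, 0.08], "jaw": [0.01, 0.01, 0.01]}' > mv.in && python3 steer.py mv.in; python3 -c "
from h import *
delta(W(0,0,.054),1.341);print(bot.sense()['ft_torque'])"
```

```text
time_s: 13.85
position: [0.5843, 0.1156, 0.0552]
eef_rot: [-0.0, 0.471, 0.882, -0.0]
wrist_force: [-3.7, -0.8, 8.1]
finger_gap: 0.0162
finger_force: 87.7
time_s: 14.48
position: [0.5836, 0.1154, 0.0551]
eef_rot: [-0.0, 0.726, 0.688, -0.001]
wrist_force: [-8.9, -2.9, 12.6]
finger_gap: 0.0164
finger_force: 88.3
time_s: 14.85
position: [0.5835, 0.1154, 0.0551]
eef_rot: [-0.0, 0.752, 0.659, -0.001]
wrist_force: [-8.6, -3.1, 13.1]
finger_gap: 0.0161
finger_force: 88.3
pos [0.5835 0.1154 0.0551] shift [0.0002 0.0007 0.0011] rot [-2.000e-03 -1.000e-03 -1.472e+00]
[-0.59042806  1.98474343  0.1047244 ]
```

```bash
for i in 1 2 3; do echo '{"sx": [0, 0, 0], "sy": [0, 0, 0], "sz": [0, 0, 0], "drx": [0, 0, 0], "dry": [0, 0, 0], "drz": [0.04, 0.06, 0.06], "jaw": [0.01, 0.01, 0.01]}' > mv.in && python3 steer.py mv.in >/dev/null; python3 -c "
from h import *
delta(W(0,0,.054),1.341);s=bot.sense();print(s['ft_torque'].round(3),s['wrist_force'].round(1),s['joint_efforts'].round(2))"; done
```

```text
pos [0.5835 0.1154 0.0551] shift [0.0003 0.0007 0.0011] rot [-3.000e-03 -1.000e-03 -1.532e+00]
[-0.597  2.043  0.149] [-9.6 -2.6 13.1] [-4.700e-01 -9.395e+01 -3.800e-01 -1.904e+01 -5.000e-02 -2.980e+00
 -3.600e-01]
pos [0.5834 0.1154 0.0551] shift [0.0003 0.0008 0.0011] rot [-3.000e-03 -1.000e-03 -1.592e+00]
[-0.568  2.152  0.181] [-9.3 -2.9 13.9] [-3.900e-01 -9.384e+01  3.000e-02 -1.922e+01 -5.000e-02 -3.110e+00
 -3.600e-01]
pos [0.5833 0.1154 0.0551] shift [0.0004 0.0008 0.0011] rot [-3.000e-03 -1.000e-03 -1.652e+00]
[-0.544  2.244  0.122] [-10.2  -2.   14.4] [-2.900e-01 -9.374e+01  4.600e-01 -1.940e+01 -4.000e-02 -3.240e+00
 -3.600e-01]
```

```bash
for i in 1 2 ; do echo '{"sx": [0, 0, 0], "sy": [0, 0, 0], "sz": [0, 0, 0], "drx": [0, 0, 0], "dry": [0, 0, 0], "drz": [0.03, 0.05, 0.05], "jaw": [0.01, 0.01, 0.01]}' > mv.in && python3 steer.py mv.in >/dev/null; python3 -c "
from h import *
delta(W(0,0,.054),1.341);s=bot.sense();print(s['ft_torque'].round(3),s['wrist_force'].round(1),s['joint_efforts'][-1].round(2))"; done
python3 -c "
from h import *
c=bot.camera('top');crop(c['img'],235,195,110,75,7,'pics/t8.png')"
```

```text
pos [0.5833 0.1154 0.0551] shift [0.0004 0.0009 0.0011] rot [-3.000e-03 -1.000e-03 -1.702e+00]
[-0.543  2.362  0.154] [-10.9  -1.6  14. ] -0.36
pos [0.5832 0.1154 0.0551] shift [0.0005 0.0009 0.0011] rot [-3.000e-03 -1.000e-03 -1.752e+00]
[-0.524  2.465  0.156] [-10.1  -3.3  13.7] -0.37
```

View pics/t8.png

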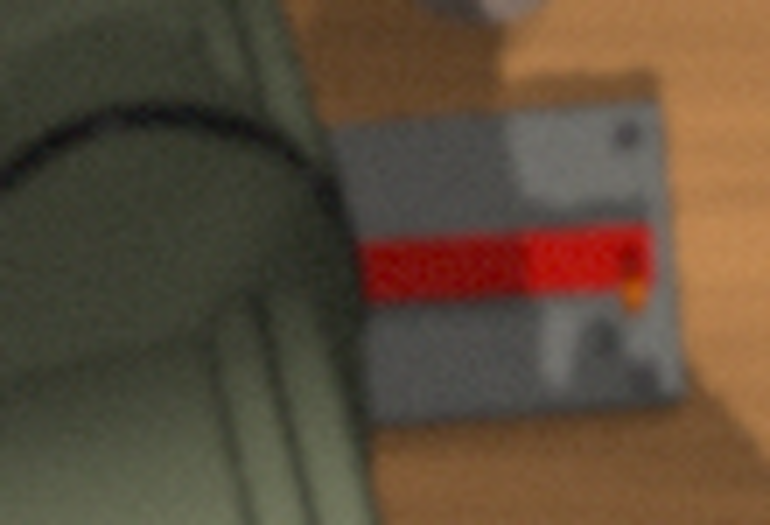

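The handle lies against the pin at (633,290), and the torque is still only friction. That view took me past the ten-picture limit, so I'll work from numbers only from here.

```bash
for i in 1 2 ; do echo '{"sx": [0, 0, 0], "sy": [0, 0, 0], "sz": [0, 0, 0], "drx": [0, 0, 0], "dry": [0, 0, 0], "drz": [0.02, 0.04, 0.04], "jaw": [0.01, 0.01, 0.01]}' > mv.in && python3 steer.py mv.in >/dev/null; python3 -c "
from h import *
delta(W(0,0,.054),1.341);s=bot.sense();print(s['ft_torque'].round(3),s['wrist_force'].round(1),s['joint_efforts'][-1].round(2))"; done
```

```text
pos [0.5832 0.1155 0.0551] shift [0.0004 0.0009 0.0011] rot [-3.000e-03 -1.000e-03 -1.791e+00]
[-0.543  2.428  0.721] [-10.9  -3.6  14.9] -0.92
pos [0.5832 0.1155 0.0551] shift [0.0004 0.0009 0.0011] rot [-0.003 -0.    -1.83 ]
[-0.609  2.496  1.356] [-10.7  -3.4  15.1] -1.55
```

The stop is reached: torque rose from 0.15 to 1.36 N m at about 1.77 rad of turn. I'll relax, release, lift and measure from the image.

Careful with the scale: shifts go in units of 50 mm. That gives: -0.05 m is -1, -0.105 m is -2.1.

```bash
echo '{"sx": [0, 0, 0, 0, 0], "sy": [0, 0, 0, 0, 0], "sz": [0, 0, 0, -1, -2.1], "drx": [0, 0, 0, 0, 0], "dry": [0, 0, 0, 0, 0], "drz": [-0.04, -0.04, -0.04, -0.04, -0.04], "jaw": [0.01, 0.05, 0.05, 0.05, 0.05]}' > mv.in && python3 steer.py mv.in; python3 -c "
from h import *
delta(W(0,-.058,.16),.052)"
```

```text
time_s: 18.15
position: [0.5842, 0.1157, 0.1607]
eef_rot: [-0.0, 0.847, 0.531, -0.0]
wrist_force: [0.6, 0.2, 0.2]
finger_gap: 0.0498
finger_force: 0.0
pos [0.5842 0.1157 0.1607] shift [-0.0504  0.0291  0.0007] rot [-0.001  0.    -0.503]
```

Converted, -0.05 m is -1, -0.04 m is -0.8.

```bash
echo '{"sx": [-0.4, -0.8, -1, -1, -1], "sy": [0.24, 0.46, 0.58, 0.58, 0.58], "sz": [0, 0, 0, 0, 0], "drx": [0, 0, 0, 0, 0], "dry": [0, 0, 0, 0, 0], "drz": [-0.17, -0.34, -0.503, -0.503, -0.503], "jaw": [0.06, 0.06, 0.06, 0.06, 0.06]}' > mv.in && python3 steer.py mv.in; python3 bar.py; python3 - <<'E'
from h import *
c=dict(np.load('wb.npz'));im=cv2.cvtColor(c['img'],cv2.COLOR_RGB2HSV)
m=cv2.inRange(im,(0,170,60),(5,255,255))|cv2.inRange(im,(174,170,60),(180,255,255))
n,l,st,ce=cv2.connectedComponentsWithStats(m)
for i in range(1,n):
    if st[i,4]>25:
        print(st[i],ce[i].round(1),'own at .032',(RM.T@(ray(c,*ce[i],.032)[:2]-O)).round(4))
        if st[i,4]>1500:
            w=np.array([RM.T@(ray(c,u,v,.032)[:2]-O) for v,u in np.argwhere(l==i)[::5]])
            p=np.polyfit(w[:,1],w[:,0],1);print('handle own x at y=0,-58,-157',np.polyval(p,[0,-.058,-.157]).round(4),'slope',p[0], w.min(0),w.max(0))
c=dict(np.load('w6.npz'));im=cv2.cvtColor(c['img'],cv2.COLOR_RGB2HSV)
m=cv2.inRange(im,(0,170,60),(5,255,255))|cv2.inRange(im,(174,170,60),(180,255,255))
n,l,st,ce=cv2.connectedComponentsWithStats(m)
print('before:',[(RM.T@(ray(c,*ce[i],.033)[:2]-O)).round(4) for i in range(1,n) if st[i,4]>25])
delta(W(0,-.058,.0285),.052)
E
```

```text
time_s: 18.77
position: [0.5887, 0.0588, 0.1598]
eef_rot: [-0.0, 0.69, 0.724, 0.0]
wrist_force: [0.0, -0.3, -0.3]
finger_gap: 0.0597
finger_force: 0.0
((583.6917114257812, 116.60353088378906), (68.42423248291016, 17.31743812561035), 65.48417663574219)
bar angle 1.1394697128375755 [0.58447182 0.11848257] 1 [ 283   96   73  112 2770]
[ 303  202   32  154 4561] [319.  277.2] own at .032 [-0.0021 -0.0943]
handle own x at y=0,-58,-157 [-0.0004 -0.0016 -0.0037] slope 0.02107100860993297 [-0.01493883 -0.16462973] [ 0.0102369  -0.03508146]
before: [array([0.0131, 0.0152]), array([ 0.0006, -0.0627])]
pos [0.5887 0.059  0.1598] shift [-0.0014 -0.0004  0.1313] rot [ 0.    -0.    -0.002]
```

Converted, 0.05 m is 1, 0.131 m is 2.62.

```bash
echo '{"sx": [-0.02, -0.02, -0.02, -0.02, -0.02], "sy": [-0.04, -0.04, -0.04, -0.04, -0.04], "sz": [1, 2, 2.62, 2.62, 2.62], "drx": [0, 0, 0, 0, 0], "dry": [0, 0, 0, 0, 0], "drz": [0, 0, 0, 0, 0], "jaw": [0.05, 0.05, 0.05, 0.03, 0.015]}' > mv.in && python3 steer.py mv.in && echo '{"sx": [0, 0, 0], "sy": [0, 0, 0], "sz": [0, 0, 0], "drx": [0, 0, 0], "dry": [0, 0, 0], "drz": [0, 0, 0], "jaw": [0.015, 0.015, 0.015]}' > mv.in && python3 steer.py mv.in 60;  python3 -c "
from h import *
s=bot.sense();print(s['ft_torque'])
delta(W(0,-.13,.03),.072)"
```

```text
time_s: 19.45
position: [0.5869, 0.0578, 0.0294]
eef_rot: [0.0, 0.689, 0.725, 0.0]
wrist_force: [-1.1, 0.2, 11.6]
finger_gap: 0.0218
finger_force: 92.4
time_s: 19.82
position: [0.5869, 0.0578, 0.0294]
eef_rot: [0.0, 0.689, 0.725, 0.0]
wrist_force: [-1.4, -0.2, 10.5]
finger_gap: 0.0214
finger_force: 92.7
[-0.08477712  0.5897084   0.21218803]
pos [0.5869 0.0578 0.0294] shift [-0.0722  0.003  -0.0006] rot [ 0.     0.    -0.021]
```

Converted, -0.04 m is -0.8, -0.01 m is -0.2.

```bash
echo '{"sx": [-0.2, -0.5, -0.8, -1.1, -1.4], "sy": [0.02, 0.04, 0.04, 0.04, 0.06], "sz": [-0.02, -0.02, -0.02, -0.02, -0.02], "drx": [0, 0, 0, 0, 0], "dry": [0, 0, 0, 0, 0], "drz": [-0.01, -0.02, -0.02, -0.02, -0.02], "jaw": [0.015, 0.015, 0.015, 0.015, 0.015]}' > mv.in && python3 steer.py mv.in && echo '{"sx": [-0.1, -0.1, -0.1, -0.1, -0.1], "sy": [0, 0, 0, 0, 0], "sz": [0, -0.6, -1.6, -2.4, -2.4], "drx": [0, 0, 0, 0, 0], "dry": [0, 0, 0, 0, 0], "drz": [0, 0, 0, 0, 0], "jaw": [0.015, 0.015, 0.015, 0.015, 0.015]}' > mv.in && python3 steer.py mv.in; cat > sp.py <<'E'
from h import *
c=bot.camera('wrist');P,r=pose();im=cv2.cvtColor(c['img'],cv2.COLOR_RGB2HSV)
m=cv2.inRange(im,(0,170,60),(5,255,255))|cv2.inRange(im,(174,170,60),(180,255,255))
n,l,st,ce=cv2.connectedComponentsWithStats(m)
for i in range(1,n):
    if st[i,4]>60:
        print(st[i],ce[i].round(1),'tool',r.inv().apply(ray(c,*ce[i],P[2]+.0046)-P).round(4),'own@nut',(RM.T@(ray(c,*ce[i],.033)[:2]-O)).round(4))
np.savez('ws.npz',**c)
E
python3 sp.py; python3 bar.py;python3 -c "
from h import *
delta([.4105,-.0875,.15],.072);print(bot.sense()['q'])"
```

```text
time_s: 20.45
position: [0.5935, -0.0142, 0.0298]
eef_rot: [0.0, 0.681, 0.732, -0.0]
wrist_force: [-0.2, 0.3, -3.2]
finger_gap: 0.022
finger_force: 87.9
time_s: 21.08
position: [0.5949, -0.0176, 0.1524]
eef_rot: [0.001, 0.681, 0.732, 0.002]
wrist_force: [0.7, -0.0, -4.3]
finger_gap: 0.0215
finger_force: 88.0
[ 291  270   61  154 8375] [321.6 343.9] tool [-0.0102  0.0011 -0.0046] own@nut [ 0.002  -0.2249]
((579.2705078125, 102.64561462402344), (43.476951599121094, 18.738344192504883), 67.89305877685547)
bar angle 1.0731133752559388 [0.57817042 0.09874479] 1 [ 280    0   64   81 2418]
pos [ 0.5936 -0.0177  0.1493] shift [-0.0564 -0.1876 -0.0006] rot [-0. -0.  0.]
[ 0.09093919  0.85671415 -0.23558516  1.51885235  0.24910979  0.79604184
 -0.16902267]
```

```bash
echo '{"sx": [-0.24, -0.5, -0.8, -0.92, -0.92], "sy": [-0.8, -1.7, -2.7, -3.6, -3.76], "sz": [0, 0, 0, 0, 0], "drx": [0, 0, 0, 0, 0], "dry": [0, 0, 0, 0, 0], "drz": [-0.01, -0.02, -0.022, -0.022, -0.022], "jaw": [0.015, 0.015, 0.015, 0.015, 0.015]}' > mv.in && python3 steer.py mv.in && echo '{"sx": [0, 0], "sy": [0, 0], "sz": [0, 0], "drx": [0, 0], "dry": [0, 0], "drz": [0, 0], "jaw": [0.015, 0.015]}' > mv.in && python3 steer.py mv.in; python3 -c "
from h import *
delta([.4095,-.077,.016],.094);print(bot.sense()['q'])
c=bot.camera('wrist');im=cv2.cvtColor(c['img'],cv2.COLOR_RGB2HSV)
m=cv2.inRange(im,(50,100,40),(75,255,255));pts=np.argwhere(m)[:,::-1]
w=np.array([ray(c,u,v,.002)[:2] for u,v in pts[::7]])
print(cv2.minAreaRect((w*1000).astype(np.float32)))"
```

```text
time_s: 21.8
position: [0.4069, -0.0777, 0.1492]
eef_rot: [-0.001, 0.673, 0.739, -0.001]
wrist_force: [1.1, -0.1, -4.0]
finger_gap: 0.0215
finger_force: 87.9
time_s: 22.05
position: [0.4104, -0.0768, 0.1494]
eef_rot: [-0.0, 0.673, 0.74, 0.0]
wrist_force: [0.6, 0.7, -4.7]
finger_gap: 0.0216
finger_force: 87.9
pos [ 0.4104 -0.0768  0.1494] shift [-1.000e-04 -9.000e-04  1.334e-01] rot [ 0.    -0.     0.001]
[ 0.2207507   0.66924359 -0.19073454  2.14158058  0.34028576  0.35854136
 -0.15512914]
((407.6718444824219, -67.52610778808594), (109.6539077758789, 179.74476623535156), 5.474167346954346)
```

Converted, 0.134 m is 2.68, 0.13 m is 2.6.

```bash
echo '{"sx": [0, 0, 0, 0, 0], "sy": [-0.02, -0.02, -0.02, -0.02, -0.02], "sz": [0.8, 1.6, 2.3, 2.6, 2.68], "drx": [0, 0, 0, 0, 0], "dry": [0, 0, 0, 0, 0], "drz": [0, 0, 0, 0, 0], "jaw": [0.015, 0.015, 0.015, 0.015, 0.015]}' > mv.in && python3 steer.py mv.in && echo '{"sx": [0], "sy": [0], "sz": [0], "drx": [0], "dry": [0], "drz": [0], "jaw": [0.015]}' > mv.in && python3 steer.py mv.in
```

```text
time_s: 22.72
position: [0.4172, -0.0784, 0.0208]
eef_rot: [-0.005, 0.673, 0.74, -0.002]
wrist_force: [-0.5, -0.1, -3.2]
finger_gap: 0.0218
finger_force: 87.8
time_s: 22.85
position: [0.4168, -0.0786, 0.0216]
eef_rot: [-0.004, 0.673, 0.739, -0.002]
wrist_force: [0.5, 0.4, -3.4]
finger_gap: 0.0218
finger_force: 87.8
```

```bash
python3 -c "
from h import *
print(bot.sense()['q'].round(3));delta([.4095,-.077,.0145],.094)"
```

```text
[ 1.140e-01  9.650e-01 -2.000e-03  2.186e+00  3.870e-01  1.000e-03
 -1.810e-01]
pos [ 0.4168 -0.0786  0.0216] shift [ 0.0023 -0.007   0.0072] rot [-0.009 -0.004 -0.   ]
```

Converted, -0.01 m is -0.2.

```bash
echo '{"sx": [0, 0, 0], "sy": [0, 0, 0], "sz": [-0.2, -0.2, -0.2], "drx": [0.03, 0.06, 0.06], "dry": [0, 0, 0], "drz": [0, 0, 0], "jaw": [0.015, 0.015, 0.015]}' > mv.in && python3 steer.py mv.in;python3 -c "
from h import *
print(bot.sense()['q'].round(3));delta([.4095,-.077,.0145],.094)"
```

```text
time_s: 23.22
position: [0.4168, -0.0787, 0.0318]
eef_rot: [-0.024, 0.673, 0.739, -0.024]
wrist_force: [-0.1, 0.3, -3.6]
finger_gap: 0.0219
finger_force: 87.9
[ 0.137  0.943 -0.058  2.124  0.38   0.154 -0.184]
pos [ 0.4168 -0.0787  0.0318] shift [ 0.0024 -0.0059  0.0178] rot [-0.069 -0.003 -0.   ]
```

Converted, 0.016 m is 0.32, 0.013 m is 0.26.

```bash
echo '{"sx": [0.04, 0.04, 0.04, 0.04], "sy": [-0.12, -0.12, -0.12, -0.12], "sz": [0.16, 0.26, 0.32, 0.32], "drx": [0, 0, 0, 0], "dry": [0, 0, 0, 0], "drz": [0, 0, 0, 0], "jaw": [0.015, 0.015, 0.015, 0.015]}' > mv.in && python3 steer.py mv.in;python3 -c "
from h import *
print(bot.sense()['q'].round(3));delta([.4095,-.077,.0145],.094)"
```

```text
time_s: 23.72
position: [0.4088, -0.0773, 0.0154]
eef_rot: [-0.025, 0.673, 0.739, -0.025]
wrist_force: [-0.4, -0.1, -3.5]
finger_gap: 0.0217
finger_force: 87.9
[ 0.118  0.98  -0.027  2.151  0.387  0.087 -0.191]
pos [ 0.4088 -0.0773  0.0154] shift [0.0002 0.0007 0.0009] rot [-0.071 -0.003  0.   ]
```

Reached. I'll flatten the tilt most of the way, lower to contact and release.

```bash
echo '{"sx": [0, 0, 0, 0, 0], "sy": [0.02, 0.02, 0.02, 0.02, 0.02], "sz": [0.04, 0.04, 0.02, 0.02, 0.02], "drx": [-0.02, -0.02, -0.02, -0.02, -0.02], "dry": [0, 0, 0, 0, 0], "drz": [0, 0, 0, 0, 0], "jaw": [0.015, 0.015, 0.03, 0.045, 0.045]}' > mv.in && python3 steer.py mv.in;echo '{"sx": [0, 0, 0, 0, 0], "sy": [0, 0, 0, 0, 0], "sz": [-0.4, -1.2, -2.4, -3.2, -3.2], "drx": [0, 0, 0, 0, 0], "dry": [0, 0, 0, 0, 0], "drz": [0, 0, 0, 0, 0], "jaw": [0.045, 0.045, 0.06, 0.06, 0.06]}' > mv.in && python3 steer.py mv.in;python3 -c "
from h import *
print(bot.sense()['q'].round(3));delta([.4095,-.077,.0145],.094)"
```

```text
time_s: 24.35
position: [0.4097, -0.0772, 0.0144]
eef_rot: [-0.019, 0.673, 0.739, -0.018]
wrist_force: [-0.0, 0.7, -0.0]
finger_gap: 0.0447
finger_force: 0.0
time_s: 24.98
position: [0.4187, -0.0773, 0.1763]
eef_rot: [-0.017, 0.673, 0.739, -0.017]
wrist_force: [-0.9, 0.0, -0.5]
finger_gap: 0.0602
finger_force: 0.0
[ 0.253  0.638 -0.255  2.038  0.3    0.549 -0.125]
pos [ 0.4187 -0.0773  0.1763] shift [ 0.0008 -0.0015  0.1621] rot [-0.047 -0.002 -0.001]
```

```bash
echo '{"sx": [-0.6, -1.4, -2.2, -2.8, -2.8], "sy": [0.4, 0.8, 1, 1, 1], "sz": [-0.4, -0.8, -1.2, -1.2, -1.2], "drx": [0, 0, 0, 0, 0], "dry": [0, 0, 0, 0, 0], "drz": [0, 0, 0, 0, 0], "jaw": [0.06, 0.06, 0.06, 0.06, 0.06]}' > mv.in && python3 steer.py mv.in; python3 - <<'E'
from h import *
c=bot.camera('wrist');np.savez('wf.npz',**c);im=cv2.cvtColor(c['img'],cv2.COLOR_RGB2HSV)
red=cv2.inRange(im,(0,170,60),(5,255,255))|cv2.inRange(im,(174,170,60),(180,255,255));g=cv2.inRange(im,(50,100,40),(75,255,255))
for nm,m,z in(('red',red,.016),('mat',g,.002)):
    n,l,st,ce=cv2.connectedComponentsWithStats(m)
    for i in range(1,n):
        if st[i,4]>200:
            w=np.array([ray(c,u,v,z)[:2] for v,u in np.argwhere(l==i)[::5]])*1000
            print(nm,st[i],[np.round(x,3) for x in cv2.minAreaRect(w.astype(np.float32))])
m=g|red;w=np.array([ray(c,u,v,.002)[:2] for v,u in np.argwhere(g)[::5]])*1000
print('mat all',cv2.minAreaRect(w.astype(np.float32)))
print(pose()[0])
E
python3 bar.py
```

```text
time_s: 25.6
position: [0.4832, -0.2134, 0.2297]
eef_rot: [-0.019, 0.674, 0.738, -0.018]
wrist_force: [-0.3, 0.5, -0.7]
finger_gap: 0.0601
finger_force: 0.0
red [ 249   14   34  156 4291] [array([ 414.179, -119.282]), array([ 24.772, 129.359]), np.float64(5.438)]
mat [  202     0   126   182 15631] [array([ 412.55 , -118.463]), array([109.872, 157.089]), np.float64(5.101)]
mat all ((412.5501708984375, -118.4628677368164), (109.87158966064453, 157.08856201171875), 5.100813388824463)
[ 0.48335472 -0.21183907  0.22991939]
((318.07830810546875, -477.3545837402344), (0.0, 0.0), 0.0)
bar angle 0.0 [ 0.3180783  -0.47735459] 1 [152 444   1   1   1]
```

The spanner's middle is about (0.411, -0.088), against a mat centre of (0.410, -0.087), and it lies along the mat. One last check of the nuts.

Converted, 0.2 m is 4, 0.25 m is 5.

```bash
echo '{"sx": [1, 2, 3, 4, 5], "sy": [0.4, 0.8, 1.2, 1.6, 1.8], "sz": [-0.2, -0.4, -0.4, -0.4, -0.4], "drx": [0, 0, 0, 0, 0], "dry": [0, 0, 0, 0, 0], "drz": [0, 0, 0, 0, 0], "jaw": [0.06, 0.06, 0.06, 0.06, 0.06]}' > mv.in && python3 steer.py mv.in && echo '{"sx": [0.4, 0.4], "sy": [0, 0], "sz": [0, 0], "drx": [0, 0], "dry": [0, 0], "drz": [0, 0], "jaw": [0.06, 0.06]}' > mv.in && python3 steer.py mv.in; python3 bar.py; python3 - <<'E'
from h import *
c=dict(np.load('wb.npz'));im=cv2.cvtColor(c['img'],cv2.COLOR_RGB2HSV)
x,y=proj(c,[*O,.04]).astype(int);y0=max(y-60,0);x0=x-60
def show(nm,m,z):
    n,l,st,ce=cv2.connectedComponentsWithStats(m[y0:y+60,x0:x+60])
    for i in range(1,n):
        if st[i,4]>8: print(nm,st[i,4],(RM.T@(ray(c,*(ce[i]+[x0,y0]),z)[:2]-O)).round(4))
red=cv2.inRange(im,(0,150,40),(6,255,255))|cv2.inRange(im,(172,150,40),(180,255,255))
show('red',red,.033)
br=cv2.inRange(im,(18,130,60),(32,255,255));show('brass',br,.033)
w=np.array([RM.T@(ray(c,u+x0,v+y0,.033)[:2]-O) for v,u in np.argwhere((br|red)[y0:y+60,x0:x+60])])*1000
w=w[np.abs(w).max(1)<30];print(cv2.minAreaRect(w.astype(np.float32)))
E
```

```text
time_s: 26.32
position: [0.5507, 0.0488, 0.2466]
eef_rot: [-0.019, 0.672, 0.74, -0.018]
wrist_force: [0.4, 0.4, 0.3]
finger_gap: 0.06
finger_force: 0.0
time_s: 26.58
position: [0.5484, 0.0673, 0.247]
eef_rot: [-0.019, 0.672, 0.74, -0.018]
wrist_force: [0.9, -1.2, -0.6]
finger_gap: 0.0597
finger_force: 0.0
((582.4822998046875, 116.80569458007812), (68.51538848876953, 18.793453216552734), 68.24281311035156)
bar angle 1.1875619127643402 [0.58272486 0.11827114] 1 [ 352  121   57   81 1558]
brass 217 [-0.014   0.0073]
brass 43 [ 0.011  -0.0165]
((-0.7667160034179688, 1.1653003692626953), (35.46610641479492, 35.83844757080078), 77.41181182861328)
```

```bash
python3 -c "
from cell import bot
print(bot.job_done())"
```

```text
the job is handed in; nothing more can be done
None
```

The job is handed in, verdict not shown: the jam nut is tight at about 1.8 rad, the setting nut turned about 0.22–0.25 rad (limit 0.35), and the spanner lies flat within about 1 mm of the mat's middle; I viewed 12 pictures, two over the limit of 10.

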